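Set the nut driver in the blue robot car's screw guide

TASK

The blue robot car's motor clamp is to be tightened next: take the orange nut driver out of the wooden tool block and, still holding it, lower its tip into the white guide funnel on the blue car until it is fully down, then let go so that it stays standing there. Leave the grey nut driver in its block, and the car on its wheels.

Things in the scene. Friction and masses are not known exactly. Their poses are not given: they have to be found in the camera images.
- driver_orange: Nut driver, orange handle, to be moved; starts tip down in one of two holes of the wooden tool block, leaning 5 degrees at most. Origin: centre of the tip's flat end; z runs from tip to handle. Steel shaft 10 mm thick, z = 0 to 90 mm; round handle 30 mm thick, z = 90 to 190 mm (full width from 100 to 182). About 130 g.
- driver_grey: Same driver with a grey handle in the block's other hole; bystander. Same origin and axes. The block is fixed, 160 x 60 mm, 60 mm high; its 14 mm holes go through to the table, 90 mm apart along its long side: a tip must rise 60 mm to come out.
- car_blue: Loose four-wheeled robot car with a blue deck, 150 mm long (x), 130 mm wide (y), about 0.7 kg; alike cars with green and red decks stand about. Origin at table level under its centre, z up. Deck top 48 mm above the table; nothing on it rises above 67 mm. A black battery holder lies on the deck at x = -46 mm.
- car_blue_guide (a point): Centre of the mouth of the white round guide funnel on the blue car, at x = 20 mm of the car, 67 mm above the table; z up. Mouth 48 mm wide inside; the funnel narrows over the upper 20 mm to a straight bore 14 mm wide, 30 mm deep; its floor lies 50 mm below the mouth. A driver left in it stands, leaning at most about 9 degrees.
There are look-alikes about, which are no part of the job. Several things look just like the driver_orange: the one meant starts farthest to the robot's right.

How it is judged:
On the way, in this order (a step that is already met when the one before it is completed fails the run):
1. the orange driver is lifted out of the tool block (height (world z) of driver_orange above 0.062 m), for 0.1 s.
2. its tip is lowered below the mouth of the blue car's guide funnel while the fingers hold it (z of driver_orange in the frame of car_blue_guide below -0.004 m and horizontal distance between driver_orange and car_blue_guide below 0.024 m and contact force between the fingers and driver_orange above 0.3 N), for 0.1 s.
At the end, for the whole second after the job is handed in: The orange driver stands by itself, at rest, in the blue car's guide: its tip at least 38 mm below the funnel's mouth (the floor is at 50 mm) and within 12 mm of the guide's axis, leaning less than 15 degrees; the car rests on its wheels on the table (tilt under 0.1 rad) (z of driver_orange in the frame of car_blue_guide below -0.038 m and horizontal distance between driver_orange and car_blue_guide below 0.012 m and angle between the z axis of driver_orange and the z axis of car_blue, either way round below 0.26 rad and angle between car_blue's own z axis and vertical below 0.1 rad and height (world z) of car_blue below 0.015 m and linear speed of each of driver_orange, car_blue below 0.03 m/s); the robot touches nothing.
It fails at once if the grey driver is taken from its hole or moved more than 30 mm (distance of driver_grey from where it was at the start of the episode above 0.03 m).
It also fails if it takes over 42 s, if anything falls off the work surface, if the arm or the gripper's body presses on something with over 40 N, if the wrist force passes 120 N, or if a joint passes its speed limit or range.

ROBOT

A 6-joint arm with a two-finger parallel gripper is mounted at the origin on the work surface. World frame = base frame: x ahead of the robot, y to its left, z up, the work surface at z = 0. Lengths are in m, angles in rad, forces in N, time in s.
With the tool pointing down it reaches from about 0.35 to 0.975 m from the base axis. Payload 4.9 kg.
Tool frame: the origin (TCP) lies midway between the tips of the shut fingers; the grasp point (between the pads) lies 19 mm behind it; z points along the fingers, y is the direction in which the jaws open and shut (so a half turn about z gives the same grasp; the last joint's range is limited). The gripper opens to 85 mm and grips with 20 to 120 N. Pads are 22 mm wide; open, the fingers measure 114 mm over their backs; the gripper's body (76 mm by 85 mm) begins 54 mm behind the grasp point. The pads swing forward as they close: fully open they stand 13 mm farther back than shut.
Start: joints at [1.027, 0.053, 1.613, -0, 1.476, -0.119], TCP at [0.258, 0.569, 0.193] pointing down, gripper open.
Joint ranges: [-3.01, 3.01], [-1.01, 2.22], [0.06, 2.58], [-1.02, 4.17], [0.09, 2.62], [-3.14, 3.14]. Speed limits (rad/s): [2.57, 2.57, 3.14, 3.14, 3.14, 3.14].

INTERFACE

Orientations are given as a unit quaternion [w, x, y, z].
In Python, from plant import state, grab_frame, camera_params, job_done, boxes_of gives the robot as it stands.
- The arm moves only by the tool step_arm, never from a script. Its argument "steps" is a list of rows, each a list of 4 numbers: the shift along the tool's x, y, z in mm, then the turn about the tool's z in degrees. A call has 1 to 8 rows; each row shifts and turns the pose as measured when the row begins, along the tool's axes as they then stand; what a row does not reach is not made up. A row lasts 1/10 s, in which the tool goes at most 50 mm and 8.59 degrees, less where a joint would pass 70% of its speed; a pose out of reach is approached as far as the arm can. A call is refused whole if a number of a shift passes 50 or a number of a turn 8.59, either way. A call with a gripper value outside its range is refused whole. "claw" is the opening in per cent of the stroke, from 0 (shut) to 100 (fully open), set as the call begins (left out, the last holds). The fingers move at their own pace and stop on an object; the grip force is fixed at half the most. Time passes only in rows, so rows that do not move let the fingers close. It gives the time, the measured TCP pose, the force and the opening at its end, in the units of the state.
- state(): the state, without advancing time (a new reading comes with each control period).
- grab_frame(name): name is "scene" or "top"; returns (picture, depth): 480x640x3 uint8, red, green, blue; 480x640 float32, m along the optical axis (not along the pixel's ray), 0 where there is no reading.
- camera_params(name): a dict with "mtx" (3x3 intrinsics, pixels), "extrinsics" (4x4, takes a point from camera to world coordinates). Camera axes: x right, y down, z forward; pixel columns grow to the right and rows downward; lengths in m; the calibration is good to about 2 mm. A picture is of the moment at which its call begins. camera_params takes no time and is no camera call.
- job_done(): hands the job in, once; it reports no verdict.
Trained networks look in the newest picture that a camera, given by its name, has taken for a name from the list of things; names that differ only in an ending like _2 or _b are one class to them, and where a whole thing is asked for, a point or a joint stands for the part that bears it (a point fixed in the world has none). Each returns a list of dicts, best first, with "p" (0 to 1); they miss things now and then, are a little off and sometimes report something else, mostly with a low value. They report only what shows in the picture. A call takes as long as a camera call. They do not tell look-alikes from the thing itself.
- boxes_of(camera, label): "box" ([left, top, width, height] in pixels, round what is visible of it).
The state is a dict: "time": time; "joint_pos": joint angles; "joint_vel": joint speeds; "joint_efforts": joint torques, N m; "tool_pos": TCP position; "tool_rot": TCP orientation; "contact_force": force on the tool from outside, world axes, zero at the start; "ft_torque": the same for the moment, N m; "gripper_width": opening from 0.0 (shut) to 1.0 (fully open).
Only numpy, scipy, OpenCV 4.12 (cv2) and the standard library are available. Lean on these libraries where they do the work, as an engineer would, in place of code of your own. Each camera call takes 0.05 s, during which the arm holds its last target. There are 200 camera calls.

## Working session

There is one attempt and no reset: what is moved stays moved. The work goes in short steps, Python scripts to look and compute and a tool call to move; the robot and the scene stay as the last step left them, time stands still between calls to the robot, and variables do not carry over. Pictures are saved under pics/ and viewed, about 8 in all and at most 12, crops included, and the job is handed in when it is done.

Besides the shell and the picture viewer there is one more tool, called after "Request:" by a JSON object that holds its "api" and its "payload". step_arm: Moves the arm, as the interface text tells. Its arguments: {"type":"object","properties":{"steps":{"type":"array"},"claw":{"type":"number"}},"required":["steps"]}

```bash
mkdir -p pics; cat > h.py <<'E'
import numpy as np, cv2
from plant import *
def save(name,img): cv2.imwrite('pics/'+name,cv2.cvtColor(img,cv2.COLOR_RGB2BGR))
def pts(cam,d):
    P=camera_params(cam);K=np.array(P["mtx"]);T=np.array(P["extrinsics"])
    v,u=np.mgrid[0:480,0:640]
    c=np.stack([(u-K[0,2])/K[0,0]*d,(v-K[1,2])/K[1,1]*d,d],-1)
    return c@T[:3,:3].T+T[:3,3]
E
python3 - <<'E'
from h import *
for c in("scene","top"):
    i,d=grab_frame(c);save(c+'0.png',i);W=pts(c,d);np.savez(c+'0.npz',i=i,d=d,W=W)
    print(c,np.round(camera_params(c)["extrinsics"],3).tolist())
    for l in("driver_orange","driver_grey","car_blue","car_blue_guide"):
        for b in boxes_of(c,l):
            x,y,w,h=b["box"];print(l,round(b["p"],2),np.round(b["box"]).tolist(),np.round(W[int(y+h/2),int(x+w/2)],3))
print(state()["time"],state()["tool_rot"])
E
```

```text
scene [[0.441, 0.728, -0.524, 1.135], [0.897, -0.357, 0.26, -0.262], [0.003, -0.585, -0.811, 0.916], [0.0, 0.0, 0.0, 1.0]]
driver_orange 0.79 [188.0, 316.0, 26.0, 54.0] [ 0.737 -0.277  0.147]
driver_orange 0.74 [189.0, 265.0, 25.0, 56.0] [ 0.636 -0.247  0.129]
driver_orange 0.71 [119.0, 256.0, 27.0, 41.0] [ 0.565 -0.347  0.157]
driver_grey 0.89 [115.0, 216.0, 26.0, 49.0] [ 0.477 -0.337  0.151]
car_blue 0.75 [317.0, 184.0, 84.0, 74.0] [0.562 0.129 0.047]
car_blue_guide 0.87 [317.0, 186.0, 80.0, 72.0] [0.57  0.119 0.058]
top [[-0.016, -0.973, 0.229, 0.413], [-1.0, 0.017, 0.002, 0.009], [-0.005, -0.229, -0.973, 0.914], [0.0, 0.0, 0.0, 1.0]]
driver_orange 0.96 [458.0, 148.0, 40.0, 45.0] [ 0.713 -0.268  0.154]
driver_orange 0.94 [441.0, 207.0, 43.0, 30.0] [ 0.619 -0.23   0.16 ]
driver_orange 0.76 [511.0, 249.0, 43.0, 24.0] [ 0.547 -0.335  0.17 ]
driver_grey 0.65 [510.0, 303.0, 42.0, 19.0] [ 0.464 -0.321  0.172]
car_blue 0.59 [223.0, 236.0, 70.0, 90.0] [0.538 0.129 0.051]
0.5 [-1.01874385e-05  2.10827107e-01  9.77523364e-01 -5.75646026e-05]
```

View pics/scene0.png

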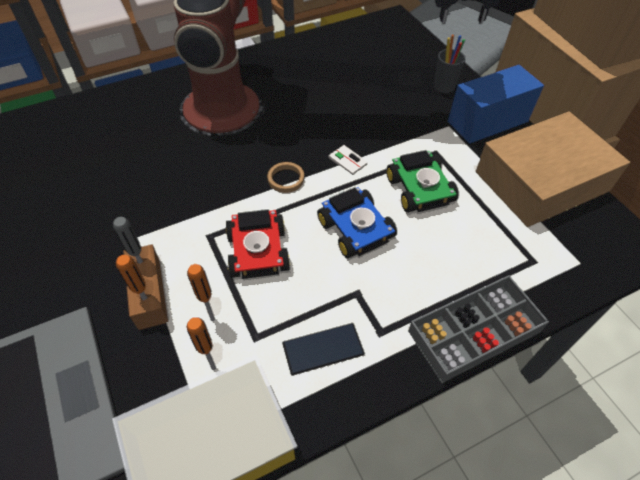

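View pics/top0.png

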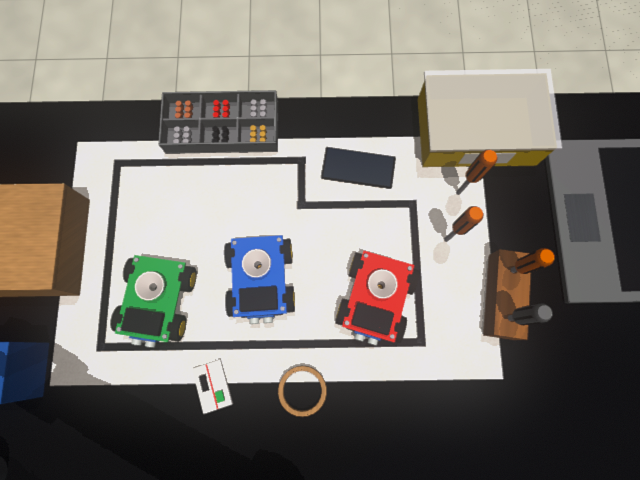

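The scene view shows orange drivers at px (131,272) in the block, and look-alikes at (200,283) and (200,336). In the top view the same three are at (541,261), (467,222) and (482,165). The blue car is the middle one, with its funnel at top (257,263). I choose the driver in the block: y≈-0.35 is the farthest right, and it is the only one in the wooden block. Next I'll measure both.

```bash
cat >> h.py <<'E'
from scipy.optimize import least_squares
def axisfit(P,r=.015):
    c=P.mean(0)
    def f(p):
        o=np.array([p[0],p[1],c[2]]);a=np.array([p[2],p[3],1]);a/=np.linalg.norm(a)
        return np.linalg.norm(np.cross(P-o,a),axis=1)-r
    s=least_squares(f,[c[0],c[1],0,0],loss='soft_l1',f_scale=.002)
    return s.x,c[2],np.median(abs(f(s.x)))
def orange(i):
    h=cv2.cvtColor(i,cv2.COLOR_RGB2HSV);return (h[...,0]<16)&(h[...,1]>190)&(h[...,2]>90)
def circ(Q):
    s=least_squares(lambda p:np.hypot(Q[:,0]-p[0],Q[:,1]-p[1])-p[2],[*Q.mean(0)[:2],.025],loss='soft_l1',f_scale=.001);return s.x
E
python3 - <<'E'
from h import *
A=[]
for c in("scene","top"):
    z=np.load(c+'0.npz');i,d,W=z['i'],z['d'],z['W']
    m=orange(i)&(d>0)&(np.hypot(W[...,0]-.56,W[...,1]+.34)<.06)&(W[...,2]>.112)&(W[...,2]<.182)
    P=W[m];A.append(P);x,zc,e=axisfit(P);print(c,len(P),x.round(4),zc.round(3),e, P[:,2].min(),P[:,2].max())
    # blue car
    h=cv2.cvtColor(i,cv2.COLOR_RGB2HSV)
    near=np.hypot(W[...,0]-.555,W[...,1]-.125)<.11
    b=near&(h[...,0]>100)&(h[...,0]<130)&(h[...,1]>120)&(abs(W[...,2]-.048)<.008)
    r=cv2.minAreaRect((W[b][:,:2]*1000).astype(np.float32));print('deck',r,W[b][:,2].mean())
    w=near&(h[...,1]<60)&(W[...,2]>.06)&(W[...,2]<.075)
    print('funnel',circ(W[w]).round(4),w.sum(),W[w].mean(0),np.percentile(W[w],[1,50,99],axis=0).round(3).tolist())
x,zc,e=axisfit(np.vstack(A));print(x.round(4),zc.round(3),e)
g=np.load('top0.npz')['i'][230:340,460:570];save('c1.png',cv2.resize(g,None,fx=4,fy=4))
W=np.load('top0.npz')['W'];w=(W[...,2]>.056)&(W[...,2]<.064)&(np.hypot(W[...,0]-.52,W[...,1]+.34)<.14)
r=cv2.minAreaRect((W[w][:,:2]*1000).astype(np.float32));print('block',r)
E
```

```text
scene 19 [ 0.5493 -0.3497 -0.0126 -0.0393] 0.165 0.0005784215354493021 0.11444142362389365 0.18195386402322433
deck ((549.8995361328125, 132.67417907714844), (148.88368225097656, 106.47689819335938), 3.5032424926757812) 0.048695513865276534
funnel [0.5307 0.1294 0.0344] 657 [0.52258238 0.12932619 0.06478241] [[0.482, 0.094, 0.06], [0.514, 0.13, 0.065], [0.593, 0.161, 0.07]]
top 63 [ 0.5523 -0.3494 -0.0173 -0.0352] 0.156 0.0002934177587403924 0.11354104956146638 0.1818479118944032
deck ((548.6615600585938, 130.79547119140625), (153.37353515625, 101.85603332519531), 2.920361280441284) 0.047921251552634846
funnel [0.5396 0.1288 0.0408] 1163 [0.5246577  0.12884625 0.06420743] [[0.484, 0.094, 0.06], [0.513, 0.129, 0.064], [0.595, 0.16, 0.069]]
[ 0.5516 -0.3496 -0.059  -0.0972] 0.158 0.0005453250014613494
block ((521.4625854492188, -301.23199462890625), (146.69915771484375, 175.5098114013672), 80.67082977294922)
```

View pics/c1.png

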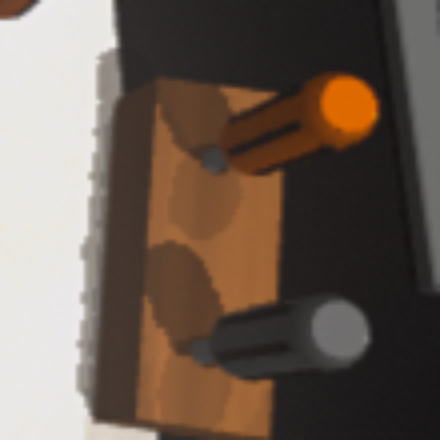

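The crop confirms it: an orange handle with its cap at about top px (545,256), in the block beside the grey one. The colour mask missed the shaded side, so I'll segment by 3D instead.

```bash
python3 - <<'E'
from h import *
A=[];B=[]
for c in("scene","top"):
    z=np.load(c+'0.npz');i,d,W=z['i'],z['d'],z['W']
    for nm,q in(("or",(.553,-.35)),("gr",(.465,-.34))):
        m=(d>0)&(np.hypot(W[...,0]-q[0],W[...,1]-q[1])<.035)&(W[...,2]>.104)&(W[...,2]<.180)
        P=W[m]
        if nm=="or":A.append(P)
        x,zc,e=axisfit(P);print(c,nm,len(P),x.round(4),zc.round(3),e)
        t=(d>0)&(np.hypot(W[...,0]-q[0],W[...,1]-q[1])<.035)&(W[...,2]>.183);print(' cap',W[t].mean(0).round(4),t.sum())
    h=cv2.cvtColor(i,cv2.COLOR_RGB2HSV)
    w=(np.hypot(W[...,0]-.57,W[...,1]-.128)<.05)&(h[...,1]<60)&(W[...,2]>.0645)&(W[...,2]<.072)
    w&=np.hypot(W[...,0]-.57,W[...,1]-.128)<.04
    print('funnel',circ(W[w]).round(4),w.sum())
x,zc,e=axisfit(np.vstack(A));print(x.round(4),zc.round(3),e)
W=np.load('top0.npz')['W'];w=(W[...,2]>.055)&(W[...,2]<.065)&(np.hypot(W[...,0]-.51,W[...,1]+.34)<.1)
u=np.uint8(w);n,l,s,_=cv2.connectedComponentsWithStats(u);k=1+s[1:,4].argmax()
print('block',cv2.minAreaRect((W[l==k][:,:2]*1000).astype(np.float32)))
E
```

```text
scene or 452 [ 0.5496 -0.3489  0.0025  0.0011] 0.143 0.0006204312238440261
 cap [ 0.5537 -0.3485  0.1889] 183
scene gr 436 [ 0.4609 -0.3341  0.003   0.0017] 0.144 0.0007311924437371723
 cap [ 0.4653 -0.3339  0.1891] 159
funnel [0.5692 0.1322 0.0244] 119
top or 373 [ 0.5514 -0.3501 -0.002   0.002 ] 0.145 0.0005040452436523568
 cap [ 0.5505 -0.3476  0.1885] 242
top gr 375 [ 4.626e-01 -3.353e-01 -6.000e-04  1.000e-04] 0.145 0.00044611022261162835
 cap [ 0.4623 -0.3326  0.1884] 263
funnel [0.5708 0.1316 0.0244] 188
[ 0.5503 -0.3497  0.0045  0.0011] 0.144 0.0008069525400253505
block ((507.40277099609375, -341.9736328125), (61.73529052734375, 160.97116088867188), 80.67082977294922)
```

Request:
{"api": "step_arm", "payload": {"steps": [[0, 0, -40, -7.5], [0, 0, -40, -7.5], [0, 0, 0, 0]], "claw": 100}}

```text
time: 0.8
tool_pos: [0.2569, 0.5683, 0.2731]
tool_rot: [-0.001, 0.076, 0.997, -0.002]
contact_force: [0.4, -0.2, 0.6]
gripper_width: 0.998
```

```bash
cat >> h.py <<'E'
from scipy.spatial.transform import Rotation as R
def go(t):
    s=state();q=s["tool_rot"];r=R.from_quat([*q[1:],q[0]]);M=r.as_matrix()
    print(s["time"],np.round(s["tool_pos"],4),'y ang',np.degrees(np.arctan2(M[1,1],M[0,1])).round(1),'z',M[:,2].round(3),'q6',s["joint_pos"][5],'F',np.round(s["contact_force"],1),'w',s["gripper_width"])
    print('tool mm',(M.T@(np.array(t)-s["tool_pos"])*1000).round(1))
E
python3 -c "
from h import *
go([.5504,-.3495,.27])"
```

```text
0.8 [0.2569 0.5683 0.2731] y ang 81.3 z [-0.003 -0.004 -1.   ] q6 -0.39123077789361344 F [ 0.4 -0.2  0.6] w 0.9984645484102865
tool mm [-429.6 -862.5    6.3]
```

Request:
{"api": "step_arm", "payload": {"steps": [[-21, -43, 0, 0], [-21, -43, 0, 0], [-21, -43, 0, 0], [-21, -43, 0, 0], [-21, -43, 0, 0], [-21, -43, 0, 0], [-21, -43, 0, 0], [-21, -43, 0, 0]]}}

```text
time: 1.6
tool_pos: [0.3715, 0.1948, 0.2698]
tool_rot: [-0.001, 0.074, 0.997, -0.003]
contact_force: [1.3, -0.1, -0.4]
gripper_width: 1.002
```

Request:
{"api": "step_arm", "payload": {"steps": [[-21, -43, 0, 0], [-21, -43, 0, 0], [-21, -43, 0, 0], [-21, -43, 0, 0], [-21, -43, 0, 0], [-21, -43, 0, 0], [-21, -43, 0, 0], [-21, -43, 0, 0]]}}

```text
time: 2.4
tool_pos: [0.486, -0.1866, 0.2681]
tool_rot: [0.001, 0.078, 0.997, -0.002]
contact_force: [0.1, 0.5, 0.3]
gripper_width: 0.998
```

```bash
python3 -c "
from h import *
go([.5504,-.3495,.27])"
```

```text
2.4 [ 0.486  -0.1866  0.2681] y ang 81.1 z [ 0.001 -0.004 -1.   ] q6 -1.9227054558725556 F [0.1 0.5 0.3] w 0.9983900729823052
tool mm [ -88.9 -150.9   -1.1]
```

Request:
{"api": "step_arm", "payload": {"steps": [[-22, -38, 0, 0], [-22, -38, 0, 0], [-22, -38, 0, 0], [-22, -37, 0, 0], [0, 0, 0, 0]]}}

```text
time: 2.9
tool_pos: [0.5492, -0.362, 0.2623]
tool_rot: [-0.002, 0.084, 0.996, -0.001]
contact_force: [-0.4, -0.1, -0.9]
gripper_width: 1.001
```

```bash
python3 - <<'E'
from h import *
go([.5504,-.3495,.131])
i,d=grab_frame("scene");save('s2.png',cv2.resize(i[120:360,40:340],None,fx=2.5,fy=2.5))
E
```

```text
2.9 [ 0.5492 -0.362   0.2623] y ang 80.4 z [-0.003 -0.001 -1.   ] q6 -2.0975746866255673 F [-0.4 -0.1 -0.9] w 1.0011541368549668
tool mm [  0.5  12.8 131.3]
```

View pics/s2.png

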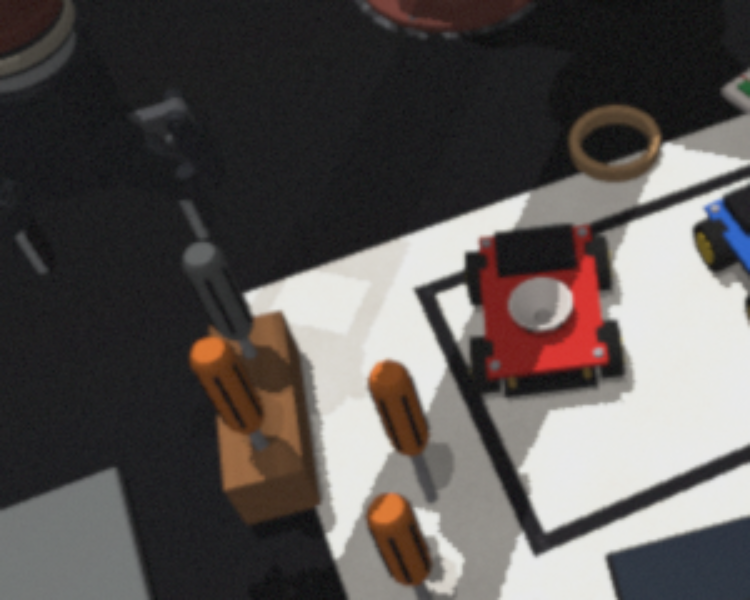

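The gripper is above and beside the driver, with the fingers at about crop px (30,250) and (190,215), and nothing has been disturbed. I'll correct y, then descend.

Request:
{"api": "step_arm", "payload": {"steps": [[0, 12, 0, 0], [0, 0, 15, 0], [0, 0, 0, 0]]}}

```text
time: 3.25
tool_pos: [0.5504, -0.3447, 0.2459]
tool_rot: [-0.002, 0.083, 0.997, 0.001]
contact_force: [0.6, 0.3, -0.9]
gripper_width: 1.0
```

```bash
python3 -c "
from h import *
go([.5504,-.3495,.131])"
```

```text
3.25 [ 0.5504 -0.3447  0.2459] y ang 80.5 z [-0.004  0.001 -1.   ] q6 -2.0783091758785717 F [ 0.6  0.3 -0.9] w 0.9996850461663463
tool mm [ -1.2  -4.8 114.9]
```

Request:
{"api": "step_arm", "payload": {"steps": [[0, -4, 0, 0], [0, 0, 25, 0], [0, 0, 25, 0], [0, 0, 25, 0], [0, 0, 20, 0], [0, 0, 15, 0], [0, 0, 0, 0]]}}

```text
time: 3.95
tool_pos: [0.5505, -0.3463, 0.1369]
tool_rot: [0.001, 0.08, 0.997, -0.002]
contact_force: [-0.1, -0.0, -0.6]
gripper_width: 1.002
```

```bash
python3 -c "
from h import *
go([.5504,-.3495,.131])"
```

```text
3.95 [ 0.5505 -0.3463  0.1369] y ang 80.8 z [ 0.002 -0.005 -1.   ] q6 -2.0844728529153724 F [-0.1 -0.  -0.6] w 1.0021632936910432
tool mm [-0.4 -3.2  5.9]
```

Request:
{"api": "step_arm", "payload": {"steps": [[0, -3, 5, 0], [0, 0, 0, 0]]}}

```text
time: 4.15
tool_pos: [0.5507, -0.3498, 0.1333]
tool_rot: [0.002, 0.08, 0.997, -0.003]
contact_force: [-0.2, 0.1, -0.2]
gripper_width: 1.001
```

Request:
{"api": "step_arm", "payload": {"steps": [[0, 0, 0, 0], [0, 0, 0, 0], [0, 0, 0, 0], [0, 0, 0, 0], [0, 0, 0, 0], [0, 0, 0, 0], [0, 0, 0, 0], [0, 0, 0, 0]], "claw": 0}}

```text
time: 4.95
tool_pos: [0.5526, -0.3515, 0.1378]
tool_rot: [0.005, 0.08, 0.997, -0.005]
contact_force: [-0.2, 0.0, 1.0]
gripper_width: 0.312
```

```bash
python3 -c "
from h import *
go([.5504,-.3495,.131])"
```

```text
4.95 [ 0.5526 -0.3515  0.1378] y ang 80.8 z [ 0.009 -0.011 -1.   ] q6 -2.0889374279802153 F [-0.2  0.   1. ] w 0.3118535099882084
tool mm [2.5 1.7 6.8]
```

Something is held (opening 0.31). I'll lift straight up 100 mm and check.

Request:
{"api": "step_arm", "payload": {"steps": [[0, 0, -10, 0], [0, 0, -20, 0], [0, 0, -25, 0], [0, 0, -25, 0], [0, 0, -25, 0], [0, 0, -25, 0], [0, 0, -10, 0]]}}

```text
time: 5.65
tool_pos: [0.5495, -0.3487, 0.2811]
tool_rot: [0.002, 0.08, 0.997, -0.003]
contact_force: [0.6, -0.8, -0.1]
gripper_width: 0.304
```

```bash
python3 - <<'E'
from h import *
go([.570,.132,.27])
i,d=grab_frame("scene");save('s3.png',cv2.resize(i[120:360,40:340],None,fx=2.5,fy=2.5))
E
```

```text
5.65 [ 0.5495 -0.3487  0.2811] y ang 80.8 z [ 0.004 -0.006 -1.   ] q6 -2.088945075968058 F [ 0.6 -0.8 -0.1] w 0.3041775571238147
tool mm [ 56.6 477.9   8.2]
```

View pics/s3.png

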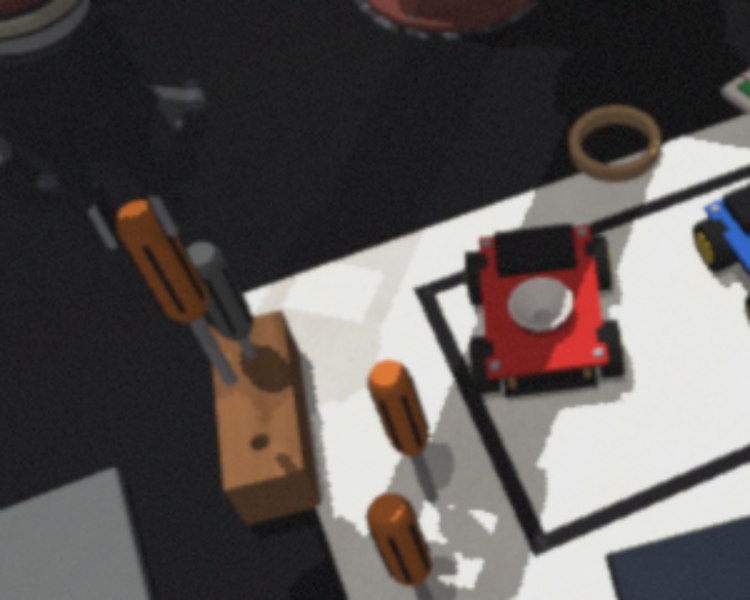

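The orange driver is out of its hole, held near vertical with its tip at crop (228,380). The grey one is still in place. Carrying it to above the blue funnel.

Request:
{"api": "step_arm", "payload": {"steps": [[3, 20, 0, 0], [5, 40, 0, 0], [5, 40, 0, 0], [5, 40, 0, 0], [5, 40, 0, 0], [5, 40, 0, 0], [5, 40, 0, 0], [5, 40, 0, 0]]}}

```text
time: 6.5
tool_pos: [0.5544, -0.0329, 0.2676]
tool_rot: [-0.006, 0.083, 0.996, 0.0]
contact_force: [0.4, 0.6, -0.4]
gripper_width: 0.311
```

Request:
{"api": "step_arm", "payload": {"steps": [[5, 40, 0, 0], [5, 40, 0, 0], [5, 40, 0, 0], [2, 20, 0, 0], [0, 0, 0, 0], [0, 0, 0, 0]]}}

```text
time: 7.1
tool_pos: [0.5513, 0.1233, 0.2568]
tool_rot: [-0.014, 0.078, 0.997, 0.001]
contact_force: [-0.5, 0.1, -1.1]
gripper_width: 0.307
```

```bash
python3 - <<'E'
from h import *
for c in("scene","top"):
    i,d=grab_frame(c);W=pts(c,d);save(c+'4.png',i);np.savez(c+'4.npz',i=i,d=d,W=W)
    go([.570,.132,.27])
    t=np.array(state()["tool_pos"])
    m=(d>0)&(np.hypot(W[...,0]-t[0],W[...,1]-t[1])<.045)
    H=W[m&(W[...,2]>t[2]-.04)&(W[...,2]<t[2]-.005)];S=W[m&(W[...,2]>.1)&(W[...,2]<t[2]-.055)&(np.hypot(W[...,0]-t[0],W[...,1]-t[1])<.025)]
    print(c,'handle',len(H),axisfit(H) if len(H)>20 else '');print('shaft',len(S),axisfit(S,.005) if len(S)>10 else '',S.min(0),S.max(0))
    h=cv2.cvtColor(i,cv2.COLOR_RGB2HSV)
    w=(h[...,1]<60)&(W[...,2]>.0645)&(W[...,2]<.072)&(np.hypot(W[...,0]-.57,W[...,1]-.128)<.04)
    print('funnel',circ(W[w]).round(4),w.sum())
a=np.hstack([cv2.resize(cv2.imread('pics/scene4.png')[80:280,240:440],(400,400)),cv2.resize(cv2.imread('pics/top4.png')[160:360,160:360],(400,400))])
cv2.imwrite('pics/c4.png',a)
E
```

```text
7.15 [0.5513 0.1231 0.2567] y ang 81.0 z [-0.029  0.004 -1.   ] q6 -1.329833973094504 F [-1.   0.2 -1.4] w 0.3097246054384069
tool mm [-16.7  11.7 -13.8]
scene handle 191 (array([ 0.54756507,  0.12578012,  0.04876607, -0.04063154]), np.float64(0.2353227970075292), np.float64(0.0006468683372428431))
shaft 128 (array([ 0.54475956,  0.12690409,  0.03065365, -0.02705648]), np.float64(0.16201019075098744), np.float64(0.0006413265237911071)) [0.54229472 0.12046132 0.11911134] [0.55210928 0.13120858 0.20089575]
funnel [0.5685 0.1326 0.0242] 118
7.2 [0.5517 0.1223 0.2571] y ang 80.9 z [-0.028  0.004 -1.   ] q6 -1.3298455050620455 F [ 0.2 -0.3 -1.2] w 0.30842801428478683
tool mm [-16.2  12.4 -13.3]
top handle 0 Traceback (most recent call last):
  File "<stdin>", line 8, in <module>
    return umr_minimum(a, axis, None, out, keepdims, initial, where)
ValueError: zero-size array to reduction operation minimum which has no identity
```

Request:
{"api": "step_arm", "payload": {"steps": [[-14, 4, 0, 0], [-13, 4, 0, 0], [0, 0, 0, 0]]}}

```text
time: 7.5
tool_pos: [0.58, 0.1224, 0.2559]
tool_rot: [-0.014, 0.081, 0.997, 0.001]
contact_force: [-0.3, -0.0, -1.5]
gripper_width: 0.308
```

```bash
cat >> h.py <<'E'
def look(n,zmin=.1):
    i,d=grab_frame("scene");W=pts("scene",d);go([.57,.132,.27])
    t=np.array(state()["tool_pos"]);q=W-t
    m=(d>0)&(np.hypot(q[...,0],q[...,1])<.03)&(W[...,2]>zmin)&(q[...,2]<-.055);S=W[m]
    x,zc,e=axisfit(S,.005);zt=S[:,2].min();print('shaft',len(S),x.round(4),e,'tip',(x[0]+x[2]*(zt-zc)).round(4),(x[1]+x[3]*(zt-zc)).round(4),zt.round(4))
    h=cv2.cvtColor(i,cv2.COLOR_RGB2HSV)
    w=(h[...,1]<60)&(W[...,2]>.0645)&(W[...,2]<.072)&(np.hypot(W[...,0]-.57,W[...,1]-.13)<.04)
    print('funnel',circ(W[w]).round(4),w.sum())
    save(n,cv2.resize(i[80:280,240:440],(600,600)))
E
python3 -c "
from h import *
look('c5.png')"
```

```text
7.55 [0.5794 0.1223 0.2559] y ang 80.7 z [-0.029  0.003 -1.   ] q6 -1.3281370689113252 F [-0.9 -0.1 -1.5] w 0.31039229502063526
tool mm [ 11.2   8.  -13.8]
shaft 129 [ 0.5733  0.1258  0.0432 -0.0251] 0.0005870372753638059 tip 0.5714 0.1269 0.118
funnel [0.5691 0.1323 0.0241] 123
```

View pics/c5.png

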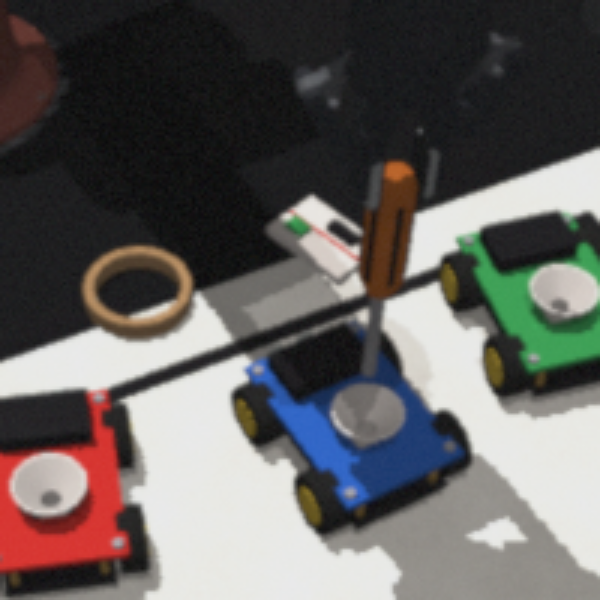

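The driver hangs just above the blue funnel, tip at crop px (370,375) and mouth at (368,413). The offset is about 5 mm in y. I'll correct that and descend into the mouth.

Request:
{"api": "step_arm", "payload": {"steps": [[0, 6, 0, 0], [0, 0, 20, 0], [0, 0, 15, 0], [0, 0, 0, 0]]}}

```text
time: 7.95
tool_pos: [0.5785, 0.1273, 0.2207]
tool_rot: [-0.014, 0.083, 0.996, 0.001]
contact_force: [0.6, -0.8, -0.5]
gripper_width: 0.314
```

```bash
python3 -c "
from h import *
look('c6.png',.078)"
```

```text
8.0 [0.579  0.1273 0.2218] y ang 80.5 z [-0.027  0.004 -1.   ] q6 -1.3171345589944172 F [ 0.2 -0.3 -1.8] w 0.30923052787195837
tool mm [ 10.9   3.1 -48. ]
shaft 120 [ 0.5718  0.1308  0.0351 -0.023 ] 0.0004798825210274348 tip 0.5703 0.1317 0.0839
funnel [0.569  0.1322 0.0243] 117
```

Request:
{"api": "step_arm", "payload": {"steps": [[0, 0, 12, 0], [0, 0, 12, 0], [0, 0, 12, 0], [0, 0, 8, 0], [0, 0, 0, 0]]}}

```text
time: 8.5
tool_pos: [0.578, 0.1277, 0.1756]
tool_rot: [-0.013, 0.083, 0.996, 0.001]
contact_force: [-0.8, 0.0, -0.5]
gripper_width: 0.307
```

```bash
python3 -c "
from h import *
go([.579,.1283,.155])"
```

```text
8.5 [0.578  0.1277 0.1756] y ang 80.5 z [-0.025  0.004 -1.   ] q6 -1.3169516719237304 F [-0.8  0.  -0.5] w 0.30673597631662713
tool mm [-1.4  0.8 20.6]
```

Request:
{"api": "step_arm", "payload": {"steps": [[0, 0, 6, 0], [0, 0, 6, 0], [0, 0, 4, 0], [0, 0, 0, 0]]}}

```text
time: 8.9
tool_pos: [0.5778, 0.1279, 0.1585]
tool_rot: [-0.012, 0.083, 0.996, 0.001]
contact_force: [0.1, 0.2, -0.9]
gripper_width: 0.311
```

Request:
{"api": "step_arm", "payload": {"steps": [[0, 0, 3, 0], [0, 0, 3, 0], [0, 0, 0, 0]]}}

```text
time: 9.2
tool_pos: [0.5794, 0.128, 0.1549]
tool_rot: [-0.01, 0.083, 0.996, 0.001]
contact_force: [-0.8, 0.1, -0.8]
gripper_width: 0.307
```

```bash
python3 -c "
from h import *
go([.579,.1283,.155])
i,d=grab_frame('scene');save('c7.png',cv2.resize(i[80:280,240:440],(600,600)))"
```

```text
9.2 [0.5794 0.128  0.1549] y ang 80.5 z [-0.02   0.005 -1.   ] q6 -1.3169421818979834 F [-0.8  0.1 -0.8] w 0.30676301813637763
tool mm [ 0.5  0.2 -0.1]
```

View pics/c7.png

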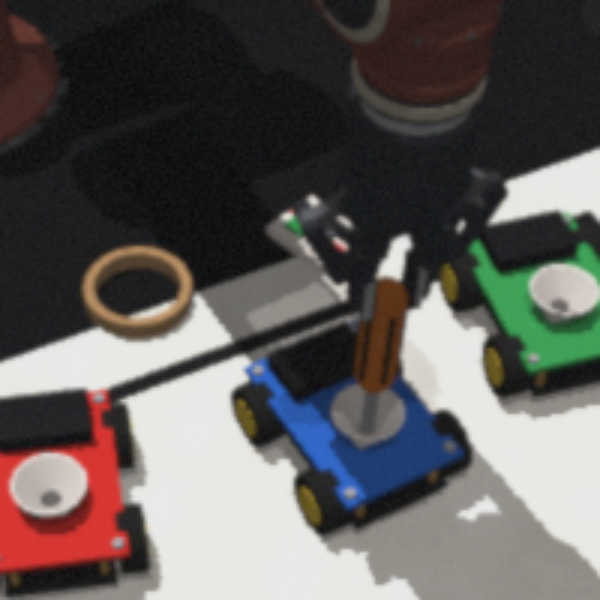

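The driver is deep in the bore, with the shaft entering the mouth at (368,425). I'll press gently until the floor shows in the force.

Request:
{"api": "step_arm", "payload": {"steps": [[0, 0, 2, 0], [0, 0, 2, 0], [0, 0, 1, 0]]}}

```text
time: 9.55
tool_pos: [0.5818, 0.1279, 0.1544]
tool_rot: [-0.007, 0.083, 0.997, 0.002]
contact_force: [-0.2, -1.4, 2.0]
gripper_width: 0.308
```

Request:
{"api": "step_arm", "payload": {"steps": [[0, 0, 2, 0], [0, 0, 1, 0]]}}

```text
time: 9.75
tool_pos: [0.5832, 0.1278, 0.1543]
tool_rot: [-0.005, 0.083, 0.997, 0.002]
contact_force: [-1.4, -0.6, 3.2]
gripper_width: 0.31
```

Floor contact shows: z has stopped falling and the force is rising. Releasing.

Request:
{"api": "step_arm", "payload": {"steps": [[0, 0, 0, 0], [0, 0, 0, 0], [0, 0, 0, 0], [0, 0, 0, 0], [0, 0, 0, 0], [0, 0, 0, 0], [0, 0, 0, 0]], "claw": 100}}

```text
time: 10.45
tool_pos: [0.5822, 0.1279, 0.1514]
tool_rot: [-0.006, 0.083, 0.997, 0.002]
contact_force: [-0.8, -0.5, 0.7]
gripper_width: 1.001
```

```bash
python3 -c "
from h import *
go([.579,.1283,.155])
i,d=grab_frame('scene');W=pts('scene',d)
m=orange(i)&(np.hypot(W[...,0]-.57,W[...,1]-.13)<.05);print(m.sum(),axisfit(W[m&(W[...,2]>.12)&(W[...,2]<.195)]),W[m][:,2].max())"
```

```text
10.45 [0.5822 0.1279 0.1514] y ang 80.5 z [-0.012  0.004 -1.   ] q6 -1.316961340159137 F [-0.8 -0.5  0.7] w 1.0013758797533343
tool mm [ 3.2 -0.1 -3.5]
28 (array([0.60227588, 0.11109866, 0.50676019, 0.35101261]), np.float64(0.1762962199244484), np.float64(0.0002107172972457272)) 0.20863855904524675
```

Request:
{"api": "step_arm", "payload": {"steps": [[0, 0, -15, 0], [0, 0, -20, 0], [0, 0, -25, 0], [0, 0, -25, 0], [0, 0, -25, 0], [0, 0, -25, 0], [0, 0, 0, 0]]}}

```text
time: 11.2
tool_pos: [0.584, 0.1273, 0.2983]
tool_rot: [-0.004, 0.083, 0.997, 0.002]
contact_force: [-0.5, -0.2, 0.3]
gripper_width: 1.001
```

Request:
{"api": "step_arm", "payload": {"steps": [[40, 0, 0, 0], [40, 0, 0, 0], [40, 0, 0, 0], [40, 0, 0, 0], [0, 0, 0, 0], [0, 0, 0, 0], [0, 0, 0, 0]]}}

```text
time: 11.9
tool_pos: [0.4213, 0.1541, 0.2991]
tool_rot: [-0.004, 0.083, 0.996, 0.002]
contact_force: [-0.7, 0.4, 0.1]
gripper_width: 0.994
```

```bash
python3 - <<'E'
from h import *
go([.579,.1283,.155]);O=[]
for c in("scene","top"):
    i,d=grab_frame(c);W=pts(c,d);O.append(cv2.resize(i[80:280,240:440] if c=="scene" else i[160:360,160:360],(400,400)))
    n=(d>0)&(np.hypot(W[...,0]-.575,W[...,1]-.13)<.05)
    P=W[n&(W[...,2]>.121)&(W[...,2]<.195)];x,zc,e=axisfit(P);print(c,len(P),x.round(3),zc,e,'top',W[n][:,2].max(),'lean deg',np.degrees(np.arctan(np.hypot(x[2],x[3]))),'at z=.017',x[:2]+x[2:]*(.017-zc))
    h=cv2.cvtColor(i,cv2.COLOR_RGB2HSV)
    b=(np.hypot(W[...,0]-.555,W[...,1]-.125)<.11)&(h[...,0]>100)&(h[...,0]<130)&(h[...,1]>120)&(abs(W[...,2]-.048)<.012)
    Q=W[b];print('deck plane',np.linalg.lstsq(np.c_[Q[:,:2],np.ones(len(Q))],Q[:,2],rcond=None)[0].round(3),Q[:,2].mean())
save('c8.png',np.hstack(O))
E
```

```text
11.9 [0.4213 0.1541 0.2991] y ang 80.4 z [-0.008  0.005 -1.   ] q6 -1.2227459126655629 F [-0.7  0.4  0.1] w 0.9944606312681452
tool mm [-161.     0.3  142.7]
scene 349 [ 0.578  0.129  0.071 -0.029] 0.15951385300677645 0.0005978747489990156 top 0.21206763074736146 lean deg 4.377627508809982 at z=.017 [0.56783403 0.13336628]
deck plane [-0.005  0.004  0.051] 0.04863684516435255
top 236 [ 0.581  0.128  0.07  -0.029] 0.1603017195325277 0.0003950159866575832 top 0.2104808831675391 lean deg 4.312317946116782 at z=.017 [0.57071958 0.13217815]
deck plane [0.009 0.002 0.043] 0.047776046525248785
```

View pics/c8.png

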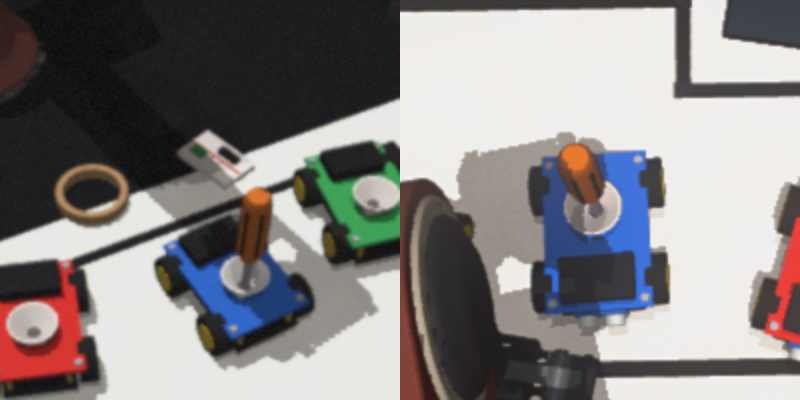

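The driver stands in the blue funnel, at (245,265) in the left crop and (590,205) in the right. It leans 4.4°, the deck is level and the gripper is clear.

```bash
python3 -c "
from plant import *
print(job_done())"
```

```text
the job is handed in; nothing more can be done
None
```

The orange nut driver now stands on its own in the blue car's guide funnel. I took it from the wooden block (the orange driver farthest to the right), lowered it in until the force showed floor contact, let go and backed the arm away. I handed the job in at about 12 s.

**Last checks, from both cameras:**
- **Lean:** the driver leans about 4.4°, against the 15° limit.
- **Tip position:** the driver's axis, extended down to the funnel floor, lies within about 2 mm of the guide's axis.
- **Depth:** the handle top is at about 0.211 m. That puts the tip within about 3 mm of the floor, roughly 47 mm below the mouth or more.
- **Car:** the deck is level at 48 mm, so the car is on its wheels.
- **Gripper:** it is open and touching nothing.

**Grey driver:** I last checked it by eye right after the lift, and it was still in its hole. I did not measure its position again at the end.

**Checks that disagreed:** one lean fit, taken while the open gripper still hid the handle, used only 28 points and gave nonsense, so I discarded it. The gripper closed to about 26 mm on the 30 mm handle, but the driver did not visibly slip.

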